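Set the load box to step seven and start it

TASK

On the load box, push the pointer lever of the rotary selector clockwise with a fingertip, click by click, until it rests in the seventh position (counting the marks clockwise, the first being at the counter-clockwise end of their row), without clicking on past it. Then press the round start key fully down and let it come up again; do not press it before the selector is set. Push the lever from one side only, do not pinch it, and leave the phone, the meter and the brass plug where they are.

Things in the scene. Friction and masses are not known exactly. Their poses are not given: they have to be found in the camera images.
- loadbox: the load box: grey bench instrument, 200 (x) x 290 (y) x 90 mm high, fixed. Origin: centre of its underside on the bench; x away from the operator, y left, z up. All controls are on its level top panel. In this frame (mm): selector axis x 0, y 50; start key x -45, y -85; two fixed brass terminal posts, 16 wide, 20 high, x 25, y -65 and -105; flat display x 70, y -85
- dial_axis (a point): point on the selector's vertical axis, at the surface of the top panel (90 mm above the bench); axes as the load box
- mark_one (a point): the first of ten flat black marks on the panel, 67 mm from the selector's axis, 135 degrees counter-clockwise (from above) of the box's +x, so near left. The others follow clockwise every 30 degrees over the far side: the seventh is 45 degrees clockwise of +x (far right), the tenth near right; a 90 degree gap without marks faces the operator
- lever_tip (a point): top of the outer end of the selector's black pointer lever, 58 mm from the axis, 38 mm above the panel; x points outwards along the lever. The lever reaches to one side only, from a hub (34 mm diameter, 36 mm high); flanks upright, 15 mm apart. A 5 mm ridge with a white line runs along the top. Below lies a flat skirt, 54 mm diameter, 2 to 8 mm above the panel
- selector (a joint): selector angle, rad, grows clockwise seen from above. Position n of ten is (n - 1) * 0.5236: position 7 is 3.1416. Starts in one of 1 to 5. A sprung detent holds each position: leaving takes up to 0.15 N m (3.5 N on the lever 42 mm from the axis); about half-way it goes over the crest and snaps forward into the next position by itself, ahead of the finger, and runs no further
- flank_ccw (a point): middle of the lever's flat upright flank on its counter-clockwise side, the face to push for turning clockwise: 42 mm from the axis, 7.5 mm off the lever's centre line, 23 mm above the panel. The flank reaches from 16 to 58 mm from the axis and from 12 to 34 mm above the panel. x points outwards along the lever, y to the counter-clockwise side, z up
- flank_cw (a point): the like point of the flank on the clockwise side of the lever, same axes
- start (a joint): travel of the start key, m: 0 up, 0.006 fully down; a spring key that takes 5 N to hold fully down and comes up when let go
- start_top (a point): centre of the top face of the start key: a round grey key of 26 mm diameter in a black housing on the panel, near right corner; it is pressed straight down
- phone_center (a point): centre of the phone, a flat black slab 146 x 71 x 9 mm lying on the bench left of the load box; loose, to be left alone
- meter_center (a point): centre of the hand meter, a grey box 160 x 76 x 32 mm lying on the bench right of the load box; loose, to be left alone
- plug_center (a point): centre of the brass plug, a turned piece 22 mm in diameter and 36 mm high standing loose on the top panel near its far edge; to be left alone

How it is judged:
On the way, in this order (a step that is already met when the one before it is completed fails the run):
1. the selector rests in position seven (value of joint selector between 3.02159 and 3.26159 rad and velocity of joint selector between -0.2 and 0.2 rad/s), for 0.2 s.
2. the start key is pressed down (4.5 of its 6 mm or more) with the selector in position seven (value of joint selector between 3.02159 and 3.26159 rad and value of joint start above 0.0045 m), for 0.05 s.
At the end, for the whole second after the job is handed in: the selector stands in position seven (within 0.12 rad of 3.1416), the start key has come up again (less than 1.5 mm down), and the phone, the meter and the plug are within 20 mm of where they were (value of joint selector between 3.02159 and 3.26159 rad and value of joint start below 0.0015 m and distance of each of phone_center, meter_center, plug_center from where it was at the start of the episode below 0.02 m); the robot touches nothing.
It fails at once if the selector clicks on past position seven (more than 0.4 rad beyond it) (value of joint selector above 3.54159 rad).
It fails at once if the start key is pressed (more than 3 mm) while the selector is not in position seven (not (value of joint selector between 3.02159 and 3.26159 rad) and value of joint start above 0.003 m).
It fails at once if the lever is pinched (more than 2 N from the fingers on both flanks at once) (contact force between the fingers and selector_c3 above 2 N and contact force between the fingers and selector_c4 above 2 N).
It fails at once if the phone, the meter or the plug is lifted or displaced by more than 20 mm (distance of any of phone_center, meter_center, plug_center from where it was at the start of the episode above 0.02 m).
It also fails if it takes over 61 s, if anything falls off the work surface, if the arm or the gripper's body presses on something with over 40 N, if the wrist force passes 120 N, or if a joint passes its speed limit or range.

ROBOT

A 6-joint arm with a two-finger parallel gripper is mounted at the origin on the work surface. World frame = base frame: x ahead of the robot, y to its left, z up, the work surface at z = 0. Lengths are in m, angles in rad, forces in N, time in s.
With the tool pointing down it reaches from about 0.3 to 0.825 m from the base axis. Payload 5.4 kg.
Tool frame: the origin (TCP) lies midway between the tips of the shut fingers; the grasp point (between the pads) lies 19 mm behind it; z points along the fingers, y is the line along which they close (so a half turn about z gives the same grasp; the last joint's range is limited). The gripper opens to 92 mm and grips with 3 to 60 N. Pads are 20 mm wide; open, the fingers measure 128 mm over their backs; the gripper's body (75 mm by 189 mm) begins 69 mm behind the grasp point.
Start: joints at [-1.318, 0.158, 1.597, -0, 1.386, -0.21], TCP at [0.257, -0.515, 0.177] pointing down, gripper open.
Joint ranges: [-2.91, 2.91], [-0.94, 2.29], [0.18, 2.7], [-1.29, 4.43], [0.17, 2.64], [-3, 3]. Speed limits (rad/s): [2.57, 2.57, 3.14, 3.14, 3.14, 3.14].

INTERFACE

Orientations are given as a rotation vector (axis times angle).
In Python, from workcell import bot gives the robot as it stands.
- The arm moves only by the shell command python3 -m crank 'ROWS' [OPENING]. ROWS is JSON, a list of rows, each an object with "xyz": the shift along the world's x, y, z in cm, a list of three; "turn": the turn, a rotation vector about the world's x, y, z in degrees, a list of three. A call has 1 to 10 rows; each row shifts and turns the commanded pose from where the row before left it; what a row does not reach is not made up. A row lasts 1/10 s, in which the tool goes at most 50 mm and 8.59 degrees, less where a joint would pass 70% of its speed; a pose out of reach is approached as far as the arm can. A call is refused whole if a number of a shift passes 5 or a number of a turn 8.59, either way. A call with a gripper value outside its range is refused whole. OPENING is the finger opening in cm, from 0 to 9.19, set as the call begins (- or left out, the last holds). The fingers move at their own pace and stop on an object; the grip force is fixed at half the most. Time passes only in rows, so rows that do not move let the fingers close. It gives the time, the measured TCP pose, the force, the opening and the grip force at its end, in the units of the state.
- bot.observe(): the state, without advancing time (a new reading comes with each control period).
- bot.grab_frame(name): name is "side" or "top"; returns a dict with "pixels" (480x640x3 uint8, blue, green, red), "vfov" (degrees; the focal length in pixels is half the picture's height over the tangent of half this angle, whatever the lens; pixels are square), "cx", "cy" (the principal point, pixels), "dist" ([k1, k2, p1, p2, k3] as OpenCV has them; the pictures are not rectified), "R" (3x3) and "t" (3): a world point X has camera coordinates R X + t. Camera axes: x right, y down, z forward; pixel columns grow to the right and rows downward; lengths in m; the calibration is good to about 2 mm. A picture is of the moment at which its call begins. There is no depth.
- bot.job_done(): hands the job in; it is judged then, once.
The state is a dict: "t": time; "joints": joint angles; "joint_velocities": joint speeds; "joint_efforts": joint torques, N m; "position": TCP position; "tool_rot": TCP orientation; "wrist_force": force on the tool from outside, world axes, zero at the start; "wrist_torque": the same for the moment, N m; "opening": finger opening in m; "grasp_force": force on a finger pad.
Only numpy, scipy, OpenCV 4.12 (cv2) and the standard library are available. Lean on these libraries where they do the work, as an engineer would, in place of code of your own. Each camera call takes 0.05 s, during which the arm holds its last target. There are 200 camera calls.

## Working session

There is one attempt and no reset: what is moved stays moved. The work goes in short steps, Python scripts to look and compute and a shell command to move; the robot and the scene stay as the last step left them, time stands still between calls to the robot, and variables do not carry over. Pictures are saved under pics/ and viewed, at most 10 in all, crops included, and the job is handed in when it is done.

```bash
mkdir -p pics; cat > h.py <<'E'
import numpy as np,cv2
from workcell import bot
def cam(n):
    f=bot.grab_frame(n); p=f["pixels"]; h=p.shape[0]
    fl=h/2/np.tan(np.radians(f["vfov"])/2)
    f["K"]=np.array([[fl,0,f["cx"]],[0,fl,f["cy"]],[0,0,1.]]); f["R"]=np.array(f["R"]);f["t"]=np.array(f["t"]);f["dist"]=np.array(f["dist"],float)
    return f
def plane(f,uv,z):
    n=cv2.undistortPoints(np.array(uv,float).reshape(-1,1,2),f["K"],f["dist"]).reshape(-1,2)
    d=np.c_[n,np.ones(len(n))]@f["R"]; c=-f["R"].T@f["t"]
    return c+d*((z-c[2])/d[:,2])[:,None]
def proj(f,X):
    return cv2.projectPoints(np.array(X,float).reshape(-1,3),cv2.Rodrigues(f["R"])[0],f["t"],f["K"],f["dist"])[0].reshape(-1,2)
E
python3 - <<'E'
from h import *
for n in("top","side"):
    f=cam(n); cv2.imwrite(f"pics/{n}0.png",f["pixels"]); print(n,-f["R"].T@f["t"],f["R"][2],f["vfov"])
print(bot.observe())
E
```

```text
top [0.50782516 0.01120567 1.07212426] [ 0.05660591  0.03078625 -0.99792183] 53.4136931244933
side [ 0.38394178 -0.79271895  0.58155663] [ 0.21154252  0.84415462 -0.49259795] 46.505149661148934
{'t': 0.1, 'joints': array([-1.31808228e+00,  1.59027961e-01,  1.59807859e+00, -3.08799961e-05,
        1.38620817e+00, -2.10086093e-01]), 'joint_velocities': array([ 2.57805353e-04, -2.24946423e-04, -5.18921728e-03,  8.09666410e-04,
        3.24658288e-04, -7.06480391e-06]), 'joint_efforts': array([-3.22902806e-04, -3.86506212e+01, -3.22959280e+01,  7.02818739e-02,
        3.39295145e-02, -5.24049130e-05]), 'position': array([ 0.25652986, -0.51390363,  0.17590776]), 'tool_rot': array([-3.05618023e+00, -7.20108436e-01,  1.05256534e-04]), 'wrist_force': array([ 0.00154012, -0.31037045,  0.35851598]), 'wrist_torque': array([0.01231304, 0.00285998, 0.03402941]), 'grasp_force': 0.0, 'opening': 0.09198917619424789}
```

View pics/top0.png

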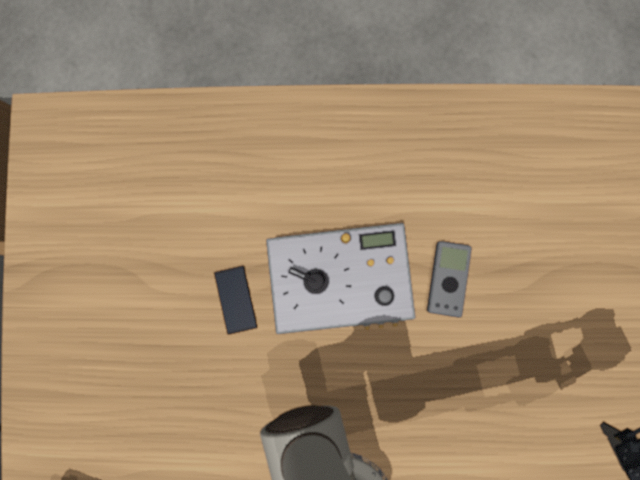

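View pics/side0.png

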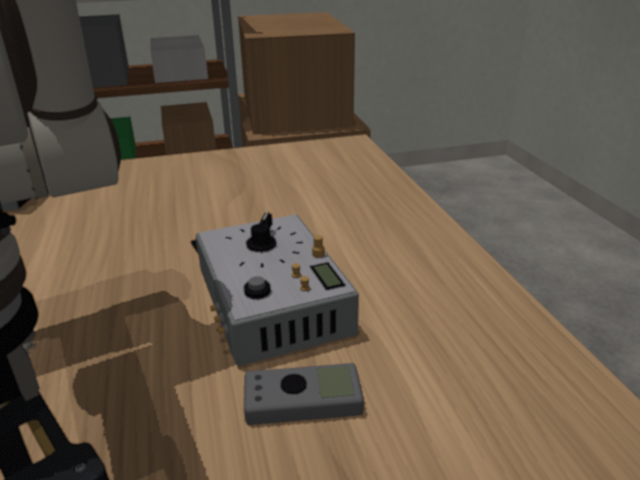

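The top view shows the box panel with corners near (267,239), (404,222), (414,320), (276,333). The dial is near (316,281), the lever end near (290,269), the start key at (384,296) and the plug at (346,238). In the side view the dial is near (262,240) and the key near (257,286).

```bash
cat > loc.py <<'E'
from h import *
f=cam("top"); p=f["pixels"]; hsv=cv2.cvtColor(p,cv2.COLOR_BGR2HSV)
m=((hsv[...,1]<50)&(hsv[...,2]>120)).astype(np.uint8)*255
m[:200]=0;m[350:]=0;m[:,:255]=0;m[:,425:]=0
c=max(cv2.findContours(m,0,2)[0],key=cv2.contourArea); r=cv2.minAreaRect(cv2.convexHull(c)); b=cv2.boxPoints(r)
P=plane(f,b,.09); print(b,P,np.linalg.norm(P-np.roll(P,1,0),axis=1))
ctr=P.mean(0); e=[P[(i+1)%4]-P[i] for i in range(4)]; l=max(e,key=lambda v:np.linalg.norm(v)); l=l*np.sign(l[1])
yaw=np.arctan2(-l[0],l[1]); print("centre",ctr,"yaw",np.degrees(yaw))
Rz=np.array([[np.cos(yaw),-np.sin(yaw)],[np.sin(yaw),np.cos(yaw)]])
W=lambda x,y:ctr[:2]+Rz@[x,y]
for n,a in dict(dial=(0,.05),key=(-.045,-.085),post=(.025,-.065),post2=(.025,-.105)).items(): print(n,W(*a),proj(f,[*W(*a),.09]))
g=cam("side")
A=p.copy();B=g["pixels"].copy()
for k in range(10):
    a=np.radians(135-30*k); q=W(.067*np.cos(a),.05+.067*np.sin(a))
    t=W(.058*np.cos(a),.05+.058*np.sin(a))
    for I,F in((A,f),(B,g)):
        u=proj(F,[*q,.09])[0]; cv2.circle(I,tuple(np.round(u).astype(int)),1,(0,0,255),-1)
        u=proj(F,[*t,.128])[0]; cv2.circle(I,tuple(np.round(u).astype(int)),1,(255,0,0) if k<5 else (0,255,0),-1)
for a,z in(((-.045,-.085),.1),((.025,-.065),.11),((.025,-.105),.11),((0,.05),.126),((.1,.145),.09),((-.1,.145),.09),((-.1,-.145),.09),((.1,-.145),.09)):
    for I,F in((A,f),(B,g)): cv2.circle(I,tuple(np.round(proj(F,[*W(*a),z])[0]).astype(int)),1,(255,0,255),-1)
cv2.imwrite("pics/ov.png",np.hstack([cv2.resize(A[200:350,250:430],(400,333),interpolation=2),cv2.resize(B[190:370,180:370],(400,379),interpolation=2)[:333]]))
E
python3 loc.py
```

```text
[[265.40945 237.96432]
 [404.6534  223.00424]
 [414.9481  318.82382]
 [275.70413 333.7839 ]] [[ 0.58486654  0.15527897  0.09      ]
 [ 0.61473035 -0.13277462  0.09      ]
 [ 0.41819309 -0.15176218  0.09      ]
 [ 0.38748026  0.13325293  0.09      ]] [0.19861141 0.28959751 0.19745233 0.28666513]
centre [0.50131756 0.00099878 0.09      ] yaw 5.918965194737277
dial [0.49616147 0.05073221] [[315.79556516 280.78040701]]
key [ 0.46532282 -0.08818855] [[383.63584197 295.75871414]]
post [ 0.5328872  -0.06107665] [[370.16309189 262.7894645 ]]
post2 [ 0.53701207 -0.1008634 ] [[389.54152264 260.7276743 ]]
```

View pics/ov.png

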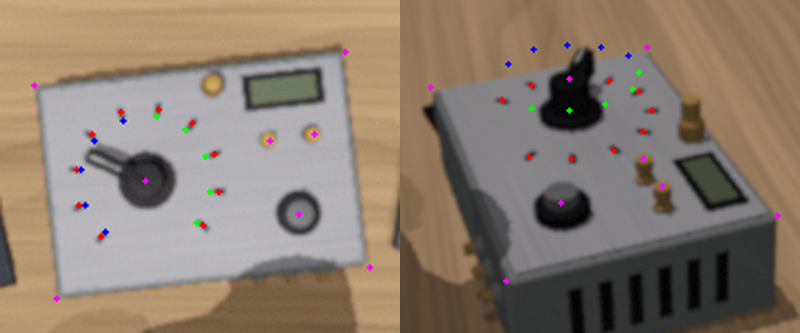

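The projected marks, posts, key and corners land on the real ones. The lever seems to lie between marks 3 and 4, so I'm zooming in.

```bash
python3 - <<'E'
from h import *
I=[]
for n,(x,y,w,h) in dict(top=(270,235,85,75),side=(215,205,100,88)).items():
    f=cam(n); I.append(cv2.resize(f["pixels"][y:y+h,x:x+w],(400,352),interpolation=cv2.INTER_CUBIC))
cv2.imwrite("pics/z.png",np.hstack(I))
E
```

```text
(no output)
```

View pics/z.png

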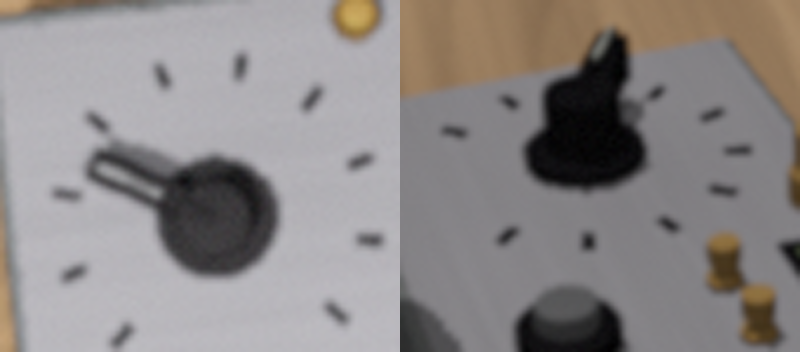

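```bash
python3 - <<'E'
from h import *
f=cam("top"); d=np.array([.4962,.0507])
for z in [(97,163),(95,170),(100,155),(130,186)]:
    q=plane(f,[[270+z[0]/4.706,235+z[1]/4.693]],.128)[0,:2]-d
    print(z,np.hypot(*q),np.degrees(np.arctan2(q[1],q[0]))-5.92)
E
```

```text
(97, 163) 0.053345995808372786 59.35082746730147
(95, 170) 0.05296027122809416 62.63537393486496
(100, 155) 0.053732457275659604 55.5151175423483
(130, 186) 0.036736357653508404 64.02839789732674
```

```bash
python3 -m crank '[{"xyz":[1.4,3.9,0],"turn":[0,0,8.2]},{"xyz":[1.4,3.9,0],"turn":[0,0,8.2]},{"xyz":[1.4,3.9,0],"turn":[0,0,8.2]},{"xyz":[1.4,3.9,0],"turn":[0,0,8.2]},{"xyz":[1.4,3.9,0],"turn":[0,0,8.2]},{"xyz":[1.4,3.9,0],"turn":[0,0,8.2]},{"xyz":[1.4,3.9,0],"turn":[0,0,8.2]},{"xyz":[1.4,3.9,0],"turn":[0,0,8.2]}]' 0
python3 -m crank '[{"xyz":[1.4,3.9,0],"turn":[0,0,8.2]},{"xyz":[1.4,3.9,0],"turn":[0,0,8.2]},{"xyz":[1.4,3.9,0],"turn":[0,0,8.2]},{"xyz":[1.4,3.9,0],"turn":[0,0,8.2]},{"xyz":[1.4,3.9,0],"turn":[0,0,8.2]},{"xyz":[1.4,3.9,0],"turn":[0,0,8.2]},{"xyz":[1.4,3.9,0],"turn":[0,0,8.2]},{"xyz":[1.4,3.9,0],"turn":[0,0,8.2]},{"xyz":[0,0,0],"turn":[0,0,0]},{"xyz":[0,0,0],"turn":[0,0,0]}]' 0
cat >> h.py <<'E'
from scipy.spatial.transform import Rotation as Ro
D=np.array([.4962,.0507]); Y=5.92
def st():
    s=bot.observe(); R=Ro.from_rotvec(s["tool_rot"]).as_matrix(); return s,s["position"],np.degrees(np.arctan2(R[1,0],R[0,0])),R
def tgt(th,off,r=.044):
    a=np.radians(th+Y); return D+[r*np.cos(a)-off*np.sin(a), r*np.sin(a)+off*np.cos(a)]
E
python3 - <<'E'
from h import *
s,p,y,R=st(); print(p,y,R[:,2],s["joints"],s["opening"]); print("to go cm",(tgt(62,.0295)-p[:2])*100)
I=[]
for n,(x,yy,w,h) in dict(top=(240,205,130,115),side=(165,110,180,158)).items():
    f=cam(n); I.append(cv2.resize(f["pixels"][yy:yy+h,x:x+w],(400,352),interpolation=cv2.INTER_CUBIC))
cv2.imwrite("pics/a.png",np.hstack(I))
E
```

```text
t: 1.15
position: [0.369, -0.201, 0.177]
tool_rot: [2.173, 2.268, 0.0]
wrist_force: [0.6, -0.5, 0.8]
opening: 0.0302
grasp_force: 0.0
t: 2.15
position: [0.4805, 0.11, 0.1766]
tool_rot: [-0.605, -3.082, 0.001]
wrist_force: [0.3, 0.3, -0.3]
opening: 0.0007
grasp_force: 0.0
[0.48053006 0.11001582 0.17663523] 157.77821566999808 [-4.92145950e-04 -4.18264790e-04 -9.99999791e-01] [-2.02972019e-02 -5.67383324e-02  1.82087085e+00 -4.36254656e-04
  1.37794371e+00 -1.20316660e+00] 0.000707075075946376
to go cm [ 0.48731068 -0.74537088]
```

View pics/a.png

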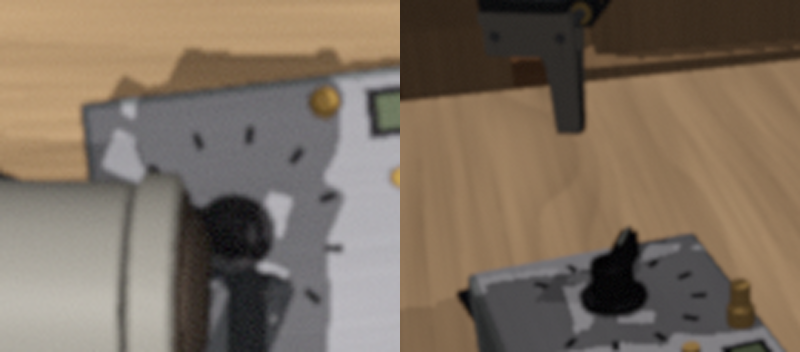

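The finger is clear on the ccw side of the lever, so I'll descend there.

```bash
python3 -m crank '[{"xyz":[0,-0.5,-2.4],"turn":[0,0,0]},{"xyz":[0,0,-2.4],"turn":[0,0,0]},{"xyz":[0,0,-2.0],"turn":[0,0,0]},{"xyz":[0,0,0],"turn":[0,0,0]},{"xyz":[0,0,0],"turn":[0,0,0]}]' 0
python3 - <<'E'
from h import *
s,p,y,R=st(); print(p,y,s["wrist_force"]); 
for o in(.0295,.022,.0175): print("to go cm",o,(tgt(62,o)-p[:2])*100)
f=cam("side");print(proj(f,p))
cv2.imwrite("pics/b.png",cv2.resize(f["pixels"][130:300,190:370],(720,680))[:600])
E
```

```text
t: 2.75
position: [0.4807, 0.1036, 0.1093]
tool_rot: [0.61, 3.082, -0.0]
wrist_force: [-0.3, 0.5, 1.0]
opening: 0.0005
grasp_force: 0.0
[0.48070545 0.10355183 0.10926539] 157.60243589325134 [-0.25401218  0.51305434  0.99892364]
to go cm 0.0295 [ 0.46977206 -0.09897196]
to go cm 0.022 [ 1.16476699 -0.38089758]
to go cm 0.0175 [ 1.58176394 -0.55005295]
[[246.79089304 222.63251875]]
```

View pics/b.png

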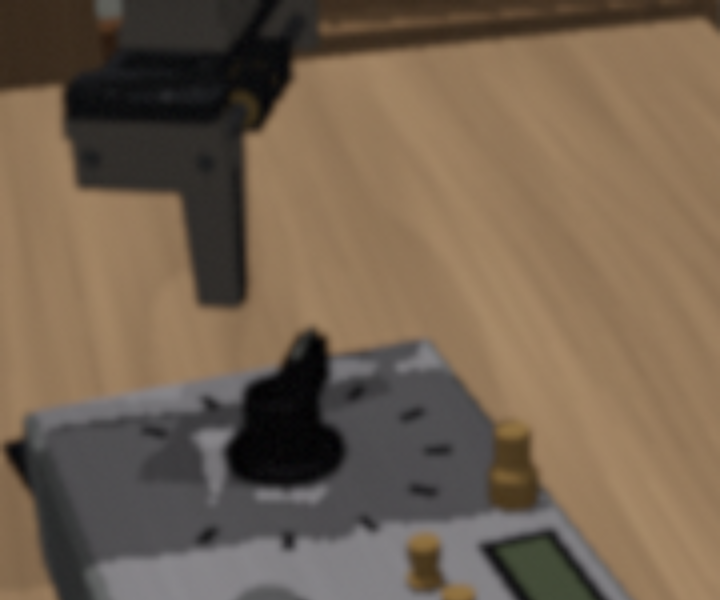

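```bash
python3 - <<'E'
from h import *
f=cam("side"); 
for X in([.4805,.11,.1766],[.4807,.1036,.1093],[.4807,.1036,.1393],[.4807,.1536,.1093]): print(X,proj(f,X))
s=bot.observe(); print(s["position"],s["opening"],s["t"])
g=cam("top"); cv2.imwrite("pics/b2.png",np.hstack([f["pixels"][100:400,100:500],g["pixels"][150:450,150:550]]))
E
```

```text
[0.4805, 0.11, 0.1766] [[243.14642194 187.17920701]]
[0.4807, 0.1036, 0.1093] [[246.78245444 222.60400219]]
[0.4807, 0.1036, 0.1393] [[245.46983526 207.73437926]]
[0.4807, 0.1536, 0.1093] [[242.84520507 210.63598236]]
[0.48177315 0.10395682 0.11034393] 0.00048494562399168864 2.85
```

View pics/b2.png

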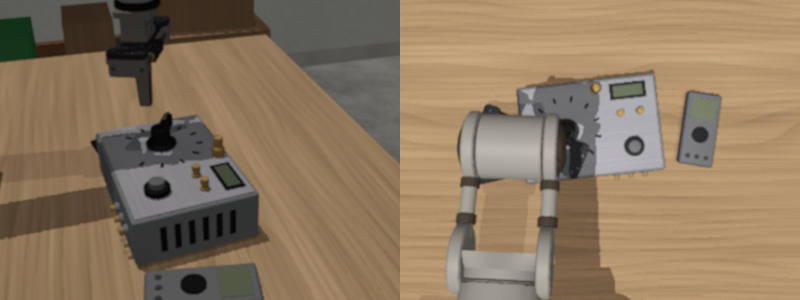

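The fingertip shows at about (246,205) in the side view, roughly 17 px above its projected spot. It therefore seems about 35 mm higher, or further away, than the pose says. I'll feel downwards carefully to the panel.

```bash
python3 -m crank '[{"xyz":[0,0,-0.4],"turn":[0,0,0]},{"xyz":[0,0,-0.4],"turn":[0,0,0]},{"xyz":[0,0,-0.3],"turn":[0,0,0]},{"xyz":[0,0,0],"turn":[0,0,0]}]' 0
python3 - <<'E'
from h import *
s,p,y,R=st(); f=cam("side"); g=cam("top")
print(p,s["wrist_force"],proj(f,p),proj(g,p),proj(g,[p[0],p[1],.2]))
np.savez("c",f=f["pixels"],g=g["pixels"])
a=cv2.cvtColor(f["pixels"],cv2.COLOR_BGR2GRAY); print(a[190:235:2,236:258:2])
E
```

```text
t: 3.3
position: [0.4801, 0.1046, 0.0971]
tool_rot: [-0.607, -3.081, 0.0]
wrist_force: [0.7, -0.9, -0.0]
opening: 0.0005
grasp_force: 0.0
[0.48014685 0.10456116 0.09712844] [ 0.67073392 -0.8634976  -0.02360609] [[246.92354242 228.31197043]] [[289.34791152 288.6890259 ]] [[283.97609342 290.28816881]]
[[ 79  44  45  45  45  45  37  30 106 123 128]
 [ 87  45  45  45  45  45  40  30 105 122 127]
 [ 94  48  45  46  45  46  38  29 104 121 126]
 [107  52  45  47  46  46  39  28  95 120 125]
 [120  60  44  45  46  45  42  27  90 119 126]
 [124  69  45  44  46  46  41  27  88 118 125]
 [124  76  43  46  46  46  43  28  89 118 125]
 [128  91  46  45  46  46  43  27  88 119 123]
 [129  97  47  45  46  45  45  26  87 120 121]
 [129 107  51  45  45  46  45  27  97 122 120]
 [130 119  55  43  45  44  42  40 108 124 122]
 [131 125  98  82  80  77  66  90 118 123 122]
 [131 129 129 126 123 118 112 117 122 121 123]
 [133 129 128 129 125 120 116 119 121 121 123]
 [132 129 128 129 126 121 116 119 121 121 122]
 [133 130 128 129 127 122 118 120 122 121 120]
 [132 131 128 128 128 123 117 117 119 117 109]
 [129 128 124 122 121 118 117 114 103  80  55]
 [118 117 116 115 115 116 117 104  48  14   7]
 [116 114 103 102 113 114 115  81  10   3   8]
 [115 111  72  37  64  76  78  50   9  12  11]
 [ 89  79  65  48  52  60  60  40   8   8  13]
 [ 61  61  60  61  60  61  61  44   8   6   7]]
```

```bash
python3 -m crank '[{"xyz":[0,0,-0.3],"turn":[0,0,0]},{"xyz":[0,0,-0.3],"turn":[0,0,0]},{"xyz":[0,0,-0.2],"turn":[0,0,0]},{"xyz":[0,0,-0.2],"turn":[0,0,0]},{"xyz":[0,0,0],"turn":[0,0,0]}]' 0
python3 - <<'E'
from h import *
s,p,y,R=st(); f=cam("side"); g=cam("top"); q=p
print(p,s["wrist_force"],proj(f,p))
a=cv2.cvtColor(f["pixels"],cv2.COLOR_BGR2GRAY); print(a[200:240:2,236:258:2])
cv2.imwrite("pics/d.png",np.hstack([cv2.resize(f["pixels"][150:270,200:320],(400,400),interpolation=2),cv2.resize(g["pixels"][230:350,220:340],(400,400),interpolation=2)]))
E
```

```text
t: 3.9
position: [0.4804, 0.1045, 0.0874]
tool_rot: [-0.607, -3.082, 0.0]
wrist_force: [-0.2, -0.0, -0.6]
opening: 0.0007
grasp_force: 0.0
[0.48039553 0.1044948  0.08741247] [-0.20126436 -0.01406221 -0.57945032] [[247.47766598 232.97550712]]
[[122  62  44  45  46  46  42  26  78 118 127]
 [123  70  43  47  46  45  44  26  72 117 125]
 [127  83  44  46  46  46  43  26  72 118 122]
 [130  93  46  45  45  48  45  27  73 119 122]
 [129 103  48  45  45  45  45  26  74 121 121]
 [130 112  53  45  46  45  46  29  71 122 121]
 [131 121  60  44  46  46  44  32  71 123 123]
 [132 123  69  43  45  44  45  33  83 122 123]
 [132 128  87  59  57  52  51  57 107 122 123]
 [133 130 124 123 119 107 102 108 121 121 122]
 [133 130 128 130 128 123 118 120 123 121 119]
 [132 131 128 129 128 123 117 118 120 114  88]
 [128 129 125 122 121 118 117 114 105  76  32]
 [118 117 115 116 115 116 118 100  46  12   6]
 [116 115 103 102 113 114 104  55   8   6   6]
 [114 110  63  38  65  75  66  40   8  10  14]
 [ 77  73  61  47  51  60  61  42   9   5  12]
 [ 61  61  60  60  60  61  62  45  10   6   9]
 [ 61  62  70  84  76  61  59  40  12   9   7]
 [ 61  78 122 127 110  69  41  13   4   6  10]]
```

View pics/d.png

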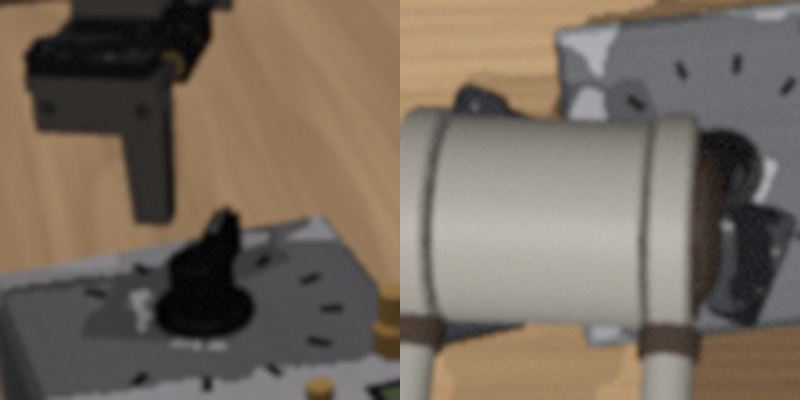

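There is no contact at a reading of z=0.087, below panel height, and the tip still shows above the panel near (245,217). So the real tip is about 32 mm higher than the reading. I'll go down further, still feeling for contact.

```bash
python3 -m crank '[{"xyz":[0,0,-0.3],"turn":[0,0,0]},{"xyz":[0,0,-0.3],"turn":[0,0,0]},{"xyz":[0,0,-0.3],"turn":[0,0,0]},{"xyz":[0,0,-0.3],"turn":[0,0,0]},{"xyz":[0,0,0],"turn":[0,0,0]}]' 0
python3 -m crank '[{"xyz":[0,0,-0.2],"turn":[0,0,0]},{"xyz":[0,0,-0.2],"turn":[0,0,0]},{"xyz":[0,0,-0.2],"turn":[0,0,0]},{"xyz":[0,0,0],"turn":[0,0,0]}]' 0
python3 - <<'E'
from h import *
s,p,y,R=st(); f=cam("side")
print(p,s["wrist_force"],proj(f,p),proj(f,p+[0,0,.032]))
a=cv2.cvtColor(f["pixels"],cv2.COLOR_BGR2GRAY); print(a[210:244:2,236:258:2])
E
```

```text
t: 4.5
position: [0.4802, 0.1045, 0.0752]
tool_rot: [-0.607, -3.081, 0.0]
wrist_force: [-0.2, -0.0, -1.1]
opening: 0.0004
grasp_force: 0.0
t: 4.9
position: [0.4804, 0.1045, 0.0695]
tool_rot: [-0.607, -3.082, 0.0]
wrist_force: [-0.6, 1.1, -1.6]
opening: 0.0004
grasp_force: 0.0
[0.48042101 0.10448112 0.06945792] [-0.62008301  1.13835663 -1.63173749] [[248.24560452 241.48426528]] [[246.89450129 226.21869497]]
[[131  98  47  46  46  46  46  35  49 113 122]
 [132 103  48  45  45  45  46  36  47 113 123]
 [132 114  53  45  46  48  46  36  46 113 124]
 [133 124  60  45  46  46  47  36  45 113 124]
 [133 126  70  44  46  46  46  39  44 112 123]
 [133 130  83  45  46  45  46  38  39 108 119]
 [132 132  95  47  46  47  45  41  38  83  80]
 [129 129  99  49  44  45  45  40  29  41  26]
 [118 117 109  90  87  86  65  40  11   4   5]
 [117 114 104 103 114 114  81  39   6   5   8]
 [112  99  62  38  65  74  63  39   5  12  13]
 [ 75  64  60  48  53  61  61  41   7   9  14]
 [ 61  61  61  61  61  61  61  46  11   7   8]
 [ 62  69  90  86  63  60  59  41  10   6  10]
 [ 60  78 121 107  72  62  42  14   6   6   5]
 [ 64  74 113  90  80  53  13   4   7   9   5]
 [ 69  75  91 101  78  35   3   7   5   8   6]]
```

```bash
python3 -m crank '[{"xyz":[0,0,0.5],"turn":[0,0,0]},{"xyz":[0.3,-0.12,0],"turn":[0,0,0]},{"xyz":[0.3,-0.12,0],"turn":[0,0,0]},{"xyz":[0.2,-0.08,0],"turn":[0,0,0]},{"xyz":[0.2,-0.08,0],"turn":[0,0,0]},{"xyz":[0,0,0],"turn":[0,0,0]}]' 0
python3 -m crank '[{"xyz":[0.2,-0.08,0],"turn":[0,0,0]},{"xyz":[0,0,0],"turn":[0,0,0]}]' 0
python3 -m crank '[{"xyz":[0.2,-0.08,0],"turn":[0,0,0]},{"xyz":[0,0,0],"turn":[0,0,0]}]' 0
python3 -m crank '[{"xyz":[0.2,-0.08,0],"turn":[0,0,0]},{"xyz":[0,0,0],"turn":[0,0,0]}]' 0
```

```text
t: 5.55
position: [0.4909, 0.1004, 0.0747]
tool_rot: [-0.607, -3.082, 0.0]
wrist_force: [-0.4, 0.7, -0.7]
opening: 0.0001
grasp_force: 0.0
t: 5.75
position: [0.4929, 0.0996, 0.0748]
tool_rot: [0.607, 3.082, -0.0]
wrist_force: [0.5, -0.3, -0.4]
opening: 0.0005
grasp_force: 0.0
t: 5.95
position: [0.4949, 0.0988, 0.0748]
tool_rot: [0.607, 3.082, -0.0]
wrist_force: [-0.8, 0.1, 0.1]
opening: 0.0004
grasp_force: 0.0
t: 6.15
position: [0.4969, 0.098, 0.0748]
tool_rot: [0.607, 3.082, -0.0]
wrist_force: [0.5, -0.3, -0.1]
opening: 0.0005
grasp_force: 0.0
```

```bash
for i in 1; do python3 -m crank '[{"xyz":[0.2,-0.08,0],"turn":[0,0,0]},{"xyz":[0,0,0],"turn":[0,0,0]}]' 0; done
python3 -m crank '[{"xyz":[0.2,-0.08,0],"turn":[0,0,0]},{"xyz":[0,0,0],"turn":[0,0,0]}]' 0
python3 -m crank '[{"xyz":[0.2,-0.08,0],"turn":[0,0,0]},{"xyz":[0,0,0],"turn":[0,0,0]}]' 0
python3 - <<'E'
from h import *
s,p,y,R=st(); f=cam("side"); d=p[:2]-D; a=np.radians(62+Y)
print(p,s["wrist_force"],"r",d@[np.cos(a),np.sin(a)],"off",d@[-np.sin(a),np.cos(a)])
cv2.imwrite("pics/e.png",cv2.resize(f["pixels"][180:270,210:310],(600,540),interpolation=2))
E
```

```text
t: 6.35
position: [0.4989, 0.0972, 0.0748]
tool_rot: [0.607, 3.082, -0.0]
wrist_force: [0.3, -0.4, 0.2]
opening: 0.0004
grasp_force: 0.0
t: 6.55
position: [0.5009, 0.0964, 0.0748]
tool_rot: [0.607, 3.082, -0.0]
wrist_force: [-0.7, -0.7, -0.2]
opening: 0.0004
grasp_force: 0.0
t: 6.75
position: [0.5029, 0.0956, 0.0748]
tool_rot: [0.607, 3.082, -0.0]
wrist_force: [-0.4, -0.3, 0.3]
opening: 0.0009
grasp_force: 0.0
[0.50293803 0.09557496 0.07484661] [-0.37115415 -0.34373782  0.29636926] r 0.044116657646422815 off 0.010624674583553543
```

View pics/e.png

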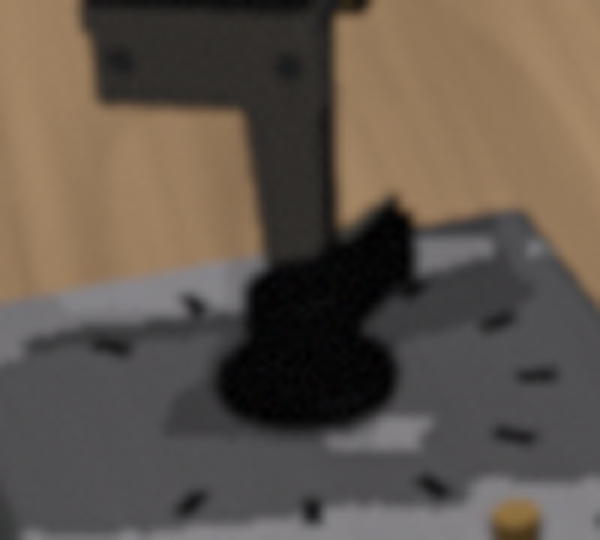

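The lever has moved: its end went from about (266,212) to (276,213) in the side view, with the finger behind it. Now to compute the angles.

```bash
python3 - <<'E'
from h import *
f=cam("side")
for n in range(1,11):
    a=np.radians(135-30*(n-1)+Y); print(n,np.round(proj(f,[*(D+.058*np.array([np.cos(a),np.sin(a)])),.128])[0],1),np.round(proj(f,[*(D+.067*np.array([np.cos(a),np.sin(a)])),.09])[0],1))
for u in[(266,212.5),(275.8,213.3)]:
    q=plane(f,[u],.128)[0,:2]-D; print(u,np.hypot(*q),np.degrees(np.arctan2(q[1],q[0]))-Y)
E
```

```text
1 [230.6 219.6] [228.3 237.5]
2 [243.  213.5] [242.3 230.1]
3 [259.2 210.6] [260.5 226.7]
4 [275.4 211.5] [278.8 227.9]
5 [287.8 216.2] [292.8 233.5]
6 [293.2 223.6] [299.1 242.4]
7 [289.6 232. ] [295.2 252.4]
8 [277.5 239. ] [281.5 260.9]
9 [259.8 242.5] [261.4 265.1]
10 [242.  241.2] [241.  263.6]
(266, 212.5) 0.05010673871296674 60.978124618403186
(275.8, 213.3) 0.05228858055225122 40.619906796757306
```

```bash
cat >> h.py <<'E'
def lever():
    f=cam("side"); a=cv2.cvtColor(f["pixels"],cv2.COLOR_BGR2GRAY)
    m=(a<30).astype(np.uint8); m[:, :225]=0;m[:,320:]=0;m[:205]=0;m[262:]=0
    n,l,s,c=cv2.connectedComponentsWithStats(m); i=1+np.argmax(s[1:,4]); v,u=np.where(l==i)
    o=[]
    for v0 in range(205,260,3):
        k=u[v==v0]; o.append((v0,int(k.min()),int(k.max())) if len(k) else None)
    return [x for x in o if x]
E
python3 - <<'E'
from h import *
s,p,y,R=st(); q=p[:2]
for ph in range(48,-41,-4):
    t=tgt(ph,.0175); print(ph,np.round((t-q)*100,2),end="; "); q=t
print(lever())
E
```

```text
48 [0.53 0.09]; 44 [ 0.32 -0.09]; 40 [ 0.31 -0.12]; 36 [ 0.3  -0.14]; 32 [ 0.29 -0.16]; 28 [ 0.28 -0.18]; 24 [ 0.27 -0.2 ]; 20 [ 0.25 -0.21]; 16 [ 0.24 -0.23]; 12 [ 0.22 -0.25]; 8 [ 0.2  -0.26]; 4 [ 0.18 -0.28]; 0 [ 0.16 -0.29]; -4 [ 0.14 -0.3 ]; -8 [ 0.12 -0.31]; -12 [ 0.1  -0.32]; -16 [ 0.08 -0.32]; -20 [ 0.06 -0.33]; -24 [ 0.03 -0.33]; -28 [ 0.01 -0.33]; -32 [-0.01 -0.33]; -36 [-0.04 -0.33]; -40 [-0.06 -0.33]; [(217, 271, 277), (220, 264, 277), (223, 257, 277), (226, 253, 278), (229, 252, 274), (232, 251, 271), (235, 251, 270), (238, 249, 274), (241, 247, 275), (244, 246, 274), (247, 248, 272), (250, 253, 266)]
```

```bash
python3 -m crank '[{"xyz":[0.53,0.09,0],"turn":[0,0,-6.5]},{"xyz":[0.32,-0.09,0],"turn":[0,0,-6.5]},{"xyz":[0,0,0],"turn":[0,0,0]}]' 0
python3 -m crank '[{"xyz":[0.31,-0.12,0],"turn":[0,0,-6.5]},{"xyz":[0,0,0],"turn":[0,0,0]}]' 0
python3 -c "from h import*;print(lever())"
python3 -m crank '[{"xyz":[0.30,-0.14,0],"turn":[0,0,-6]},{"xyz":[0,0,0],"turn":[0,0,0]}]' 0
python3 -c "from h import*;print(lever())"
python3 -m crank '[{"xyz":[0.29,-0.16,0],"turn":[0,0,-4]},{"xyz":[0,0,0],"turn":[0,0,0]}]' 0
python3 -c "from h import*;print(lever())"
```

```text
t: 7.2
position: [0.5104, 0.0962, 0.0745]
tool_rot: [-0.952, -2.992, -0.0]
wrist_force: [-4.9, 2.6, 2.8]
opening: 0.0006
grasp_force: 1.8
t: 7.4
position: [0.5142, 0.0948, 0.0747]
tool_rot: [-1.117, -2.936, -0.001]
wrist_force: [-0.4, 2.4, -0.5]
opening: 0.0003
grasp_force: 1.0
[(217, 275, 280), (220, 271, 281), (223, 261, 282), (226, 254, 281), (229, 252, 277), (232, 251, 273), (235, 251, 271), (238, 249, 274), (241, 247, 275), (244, 247, 274), (247, 248, 272), (250, 252, 266)]
t: 7.65
position: [0.5177, 0.0929, 0.0749]
tool_rot: [1.268, 2.873, -0.0]
wrist_force: [0.3, 0.7, -0.0]
opening: 0.0006
grasp_force: 0.3
[(217, 278, 281), (220, 272, 283), (223, 264, 283), (226, 254, 283), (229, 252, 280), (232, 251, 275), (235, 251, 271), (238, 250, 274), (241, 247, 274), (244, 246, 274), (247, 248, 272), (250, 253, 266)]
t: 7.9
position: [0.5206, 0.091, 0.075]
tool_rot: [1.367, 2.827, -0.001]
wrist_force: [-0.4, -0.2, 0.1]
opening: 0.0004
grasp_force: 0.0
[(217, 282, 283), (220, 275, 285), (223, 265, 286), (226, 254, 286), (229, 252, 284), (232, 252, 278), (235, 252, 272), (238, 250, 274), (241, 247, 275), (244, 246, 274), (247, 248, 272), (250, 253, 266)]
```

```bash
python3 -m crank '[{"xyz":[0.28,-0.18,0],"turn":[0,0,-4]},{"xyz":[0,0,0],"turn":[0,0,0]}]' 0
python3 -c "from h import*;print(lever())"
python3 -m crank '[{"xyz":[0.27,-0.20,0],"turn":[0,0,-4]},{"xyz":[0,0,0],"turn":[0,0,0]}]' 0
python3 -c "from h import*;print(lever())"
python3 -m crank '[{"xyz":[0.25,-0.21,0],"turn":[0,0,-4]},{"xyz":[0,0,0],"turn":[0,0,0]}]' 0
python3 -c "from h import*;print(lever())"
```

```text
t: 8.15
position: [0.5232, 0.0894, 0.0749]
tool_rot: [1.466, 2.778, -0.0]
wrist_force: [0.5, -1.2, 0.9]
opening: 0.0004
grasp_force: 0.0
[(220, 280, 287), (223, 267, 288), (226, 254, 289), (229, 252, 289), (232, 252, 284), (235, 251, 276), (238, 250, 274), (241, 247, 275), (244, 247, 275), (247, 248, 272), (250, 253, 266)]
t: 8.4
position: [0.5258, 0.0875, 0.0749]
tool_rot: [1.562, 2.725, -0.0]
wrist_force: [-0.4, 0.1, -0.6]
opening: 0.0006
grasp_force: 0.0
[(220, 280, 287), (223, 268, 288), (226, 254, 289), (229, 252, 289), (232, 252, 284), (235, 251, 276), (238, 250, 274), (241, 247, 275), (244, 246, 274), (247, 248, 272), (250, 253, 266)]
t: 8.65
position: [0.5282, 0.0855, 0.0748]
tool_rot: [1.657, 2.669, -0.0]
wrist_force: [-0.4, -0.2, 0.1]
opening: 0.0003
grasp_force: 0.0
[(220, 280, 287), (223, 269, 288), (226, 254, 289), (229, 252, 289), (232, 252, 284), (235, 251, 276), (238, 249, 274), (241, 247, 275), (244, 247, 274), (247, 248, 272), (250, 254, 266)]
```

```bash
python3 -m crank '[{"xyz":[0.24,-0.23,0],"turn":[0,0,-4]},{"xyz":[0,0,0],"turn":[0,0,0]}]' 0
python3 -m crank '[{"xyz":[0.22,-0.25,0],"turn":[0,0,-4]},{"xyz":[0,0,0],"turn":[0,0,0]}]' 0
python3 -c "from h import*;print(lever())"
python3 -m crank '[{"xyz":[0.20,-0.26,0],"turn":[0,0,-4]},{"xyz":[0,0,0],"turn":[0,0,0]}]' 0
python3 -m crank '[{"xyz":[0.18,-0.28,0],"turn":[0,0,-4]},{"xyz":[0,0,0],"turn":[0,0,0]}]' 0
python3 -m crank '[{"xyz":[0.16,-0.29,0],"turn":[0,0,-4]},{"xyz":[0,0,0],"turn":[0,0,0]}]' 0
python3 -c "from h import*;print(lever())"
python3 -m crank '[{"xyz":[0.14,-0.30,0],"turn":[0,0,-4]},{"xyz":[0,0,0],"turn":[0,0,0]}]' 0
python3 -c "from h import*;print(lever())"
```

```text
t: 8.9
position: [0.5299, 0.0839, 0.0746]
tool_rot: [-1.748, -2.608, -0.0]
wrist_force: [-1.1, 2.2, 0.4]
opening: 0.0006
grasp_force: 1.4
t: 9.1
position: [0.5323, 0.081, 0.0746]
tool_rot: [-1.838, -2.547, 0.001]
wrist_force: [-1.6, 2.1, 1.1]
opening: 0.0003
grasp_force: 0.9
[(220, 285, 288), (223, 271, 289), (226, 254, 290), (229, 252, 290), (232, 252, 291), (235, 251, 279), (238, 249, 274), (241, 247, 275), (244, 246, 274), (247, 248, 272), (250, 254, 266)]
t: 9.35
position: [0.5348, 0.078, 0.0747]
tool_rot: [1.926, 2.481, -0.0]
wrist_force: [-0.2, 1.5, 0.4]
opening: -0.0
grasp_force: 0.4
t: 9.55
position: [0.537, 0.075, 0.075]
tool_rot: [2.011, 2.412, 0.0]
wrist_force: [0.3, -0.1, 0.3]
opening: 0.0006
grasp_force: 0.0
t: 9.75
position: [0.5386, 0.0721, 0.075]
tool_rot: [2.094, 2.341, 0.0]
wrist_force: [0.2, 1.0, -0.1]
opening: 0.0002
grasp_force: 0.0
[(226, 254, 291), (229, 252, 292), (232, 252, 293), (235, 252, 293), (238, 249, 284), (241, 247, 275), (244, 246, 275), (247, 248, 272), (250, 254, 266)]
t: 10.0
position: [0.5398, 0.0693, 0.0749]
tool_rot: [2.175, 2.266, 0.0]
wrist_force: [-0.3, 0.2, 0.4]
opening: 0.0004
grasp_force: 0.0
[(226, 254, 291), (229, 252, 292), (232, 252, 293), (235, 252, 293), (238, 249, 292), (241, 247, 275), (244, 246, 275), (247, 248, 272), (250, 254, 265)]
```

The lever is now in position 6, with its tip near row 225. One more click.

```bash
python3 -m crank '[{"xyz":[0.12,-0.31,0],"turn":[0,0,-4]},{"xyz":[0,0,0],"turn":[0,0,0]}]' 0
python3 -m crank '[{"xyz":[0.10,-0.32,0],"turn":[0,0,-4]},{"xyz":[0,0,0],"turn":[0,0,0]}]' 0
python3 -m crank '[{"xyz":[0.08,-0.32,0],"turn":[0,0,-4]},{"xyz":[0,0,0],"turn":[0,0,0]}]' 0
python3 -m crank '[{"xyz":[0.06,-0.33,0],"turn":[0,0,-4]},{"xyz":[0,0,0],"turn":[0,0,0]}]' 0
python3 -m crank '[{"xyz":[0.03,-0.33,0],"turn":[0,0,-4]},{"xyz":[0,0,0],"turn":[0,0,0]}]' 0
python3 -c "from h import*;print(lever())"
python3 -m crank '[{"xyz":[0.01,-0.24,0],"turn":[0,0,-3]},{"xyz":[0,0,0],"turn":[0,0,0]}]' 0
python3 -c "from h import*;print(lever())"
```

```text
t: 10.25
position: [0.5409, 0.0663, 0.0749]
tool_rot: [2.253, 2.189, 0.0]
wrist_force: [0.8, 0.2, 0.4]
opening: 0.0004
grasp_force: 0.0
t: 10.45
position: [0.5416, 0.0634, 0.0747]
tool_rot: [-2.328, -2.109, -0.0]
wrist_force: [-0.3, 1.4, -0.3]
opening: 0.0004
grasp_force: 0.4
t: 10.65
position: [0.5423, 0.0606, 0.0748]
tool_rot: [-2.399, -2.027, -0.0]
wrist_force: [-1.9, 1.7, 0.1]
opening: 0.0006
grasp_force: 1.1
t: 10.85
position: [0.543, 0.0568, 0.0747]
tool_rot: [-2.469, -1.943, 0.0]
wrist_force: [-0.2, 2.0, -0.3]
opening: -0.0
grasp_force: 0.6
t: 11.05
position: [0.5435, 0.0531, 0.0748]
tool_rot: [2.535, 1.855, -0.0]
wrist_force: [0.6, -1.0, -0.4]
opening: 0.0004
grasp_force: 0.1
[(226, 254, 267), (229, 252, 292), (232, 252, 292), (235, 252, 293), (238, 250, 293), (241, 247, 292), (244, 247, 275), (247, 248, 272), (250, 254, 266)]
t: 11.3
position: [0.5438, 0.0507, 0.0749]
tool_rot: [2.583, 1.787, -0.0]
wrist_force: [0.1, 0.6, -0.6]
opening: 0.0008
grasp_force: 0.0
[(226, 254, 267), (229, 252, 292), (232, 252, 293), (235, 252, 292), (238, 250, 293), (241, 247, 292), (244, 247, 275), (247, 248, 272), (250, 254, 266)]
```

```bash
python3 -m crank '[{"xyz":[0,-0.2,0],"turn":[0,0,-2]},{"xyz":[0,0,0],"turn":[0,0,0]}]' 0
python3 -c "from h import*;print(lever())"
python3 -m crank '[{"xyz":[0,-0.2,0],"turn":[0,0,-2]},{"xyz":[0,0,0],"turn":[0,0,0]}]' 0
python3 - <<'E'
from h import*
print(lever()); f=cam("side"); cv2.imwrite("pics/g.png",cv2.resize(f["pixels"][185:275,205:325],(800,600),interpolation=2))
E
```

```text
t: 11.55
position: [0.5437, 0.0488, 0.0749]
tool_rot: [2.614, 1.741, 0.0]
wrist_force: [1.0, -0.4, -0.1]
opening: 0.0004
grasp_force: 0.0
[(226, 253, 267), (229, 252, 270), (232, 252, 290), (235, 252, 290), (238, 250, 291), (241, 247, 291), (244, 247, 290), (247, 248, 273), (250, 254, 266)]
t: 11.8
position: [0.5436, 0.0469, 0.0748]
tool_rot: [2.645, 1.695, -0.0]
wrist_force: [0.3, 0.3, 0.1]
opening: 0.0004
grasp_force: 0.0
[(226, 253, 267), (229, 252, 270), (232, 252, 289), (235, 252, 290), (238, 250, 291), (241, 248, 291), (244, 247, 290), (247, 248, 272), (250, 254, 266)]
```

View pics/g.png

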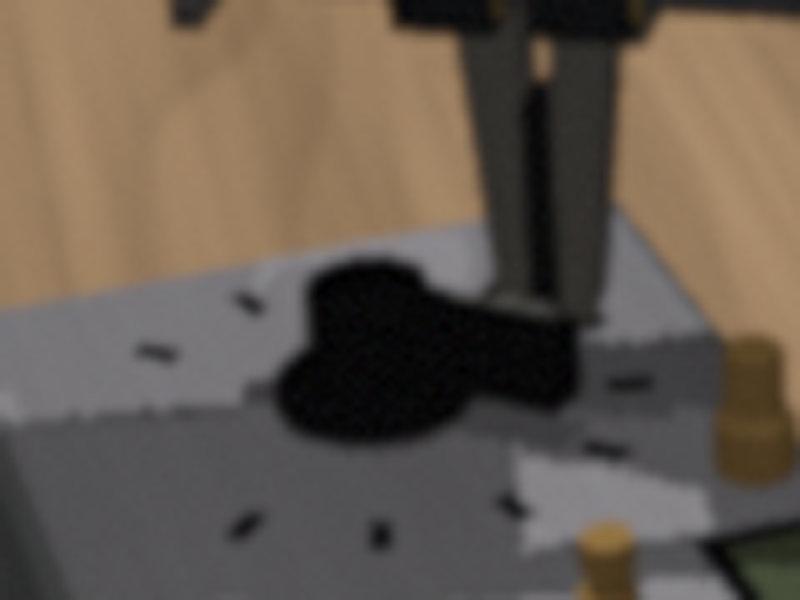

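The lever top end is near (291,234), against a projected (289.6,232) for position 7, and it points at mark seven; the finger carries no load. I'll back off, lift and move over the key.

```bash
python3 -m crank '[{"xyz":[0.1,0.4,0],"turn":[0,0,0]},{"xyz":[0,0,2],"turn":[0,0,0]},{"xyz":[0,0,4],"turn":[0,0,0]},{"xyz":[-2,-3.5,0],"turn":[0,0,0]},{"xyz":[-2,-3.5,0],"turn":[0,0,0]},{"xyz":[-2,-3.5,0],"turn":[0,0,0]},{"xyz":[-1.9,-3.6,0],"turn":[0,0,0]},{"xyz":[0,0,0],"turn":[0,0,0]},{"xyz":[0,0,0],"turn":[0,0,0]}]' 0
python3 - <<'E'
from h import*
print(lever()); f=cam("side"); print("ang",[(np.degrees(np.arctan2(q[1],q[0]))-Y) for q in [plane(f,[[291.2,233.7]],.128)[0,:2]-D]])
s,p,y,R=st(); print(p,y,"go",(np.array([.4653,-.0882])-p[:2])*100)
a=cv2.cvtColor(f["pixels"],cv2.COLOR_BGR2GRAY)
K=[.4653,-.0882]
for z in(.09,.1,.105,.11): print(z,proj(f,[*K,z])[0])
print("tip",proj(f,p+[0,0,.032])); print(a[245:300:2,238:280:2])
E
```

```text
t: 12.8
position: [0.4657, -0.0902, 0.135]
tool_rot: [2.647, 1.691, 0.001]
wrist_force: [0.1, -0.4, -0.8]
opening: 0.0004
grasp_force: 0.0
[(226, 264, 266), (229, 264, 270), (232, 264, 281), (235, 264, 290), (238, 264, 290), (241, 263, 290), (244, 262, 289), (247, 261, 273), (250, 258, 265)]
ang [np.float64(-48.87842629171675)]
[ 0.46606227 -0.08916128  0.13487026] 65.28709828629218 go [-0.07622652  0.09612837]
0.09 [256.36736276 291.63710719]
0.1 [255.90980008 286.23016573]
0.105 [255.67903308 283.50307291]
0.11 [255.44692708 280.76004957]
tip [[253.32996423 248.64255607]]
[[136 139 130  69  48  37  13  12  34  49  51  46  23   8   6  11   5  10
   19  54  65]
 [124 127 125 101  60  41  14  12  31  50  49  34  15  14  10   8   9  19
   44  63  67]
 [121 122 123 122 107  76  37  16  25  40  32  14   9   9  13  19  38  61
   70  69  63]
 [123 123 124 123 124 119 101  79  67  44  45  39  38  55  59  71  91 109
  114 110  94]
 [136 137 137 133 134 126 123 120 119 104 108 102  97 113 114 114 118 120
  120 120 121]
 [139 139 140 140 139 137 136 136 132 124 122 121 120 120 118 118 118 119

[... 1273 characters left out ...]
3  31   6  32  50  55  51  51  49  48  44  35   8   9  41  65
   65  65  65]
 [ 68  66  61  21   8  26  44  48  49  46  48  46  40  25   4   5  34  64
   66  66  65]
 [ 75  71  61  25  11  13  28  40  43  40  40  35  22   9   9   4  33  65
   66  66  65]
 [ 85  76  65  30  11   9  11  16  18  15  14  12   9   9   5   5  39  63
   64  66  65]
 [ 85  84  84  47   6   8  11  19   9   6   9   9  12   6   6  21  57  66
   63  64  67]
 [ 85  85  87  68  26   8   5   7   8   8   6   6   3  10  26  60  78  82
   75  73  81]
 [ 85  84  86  86  69  49  23  16  11   8  10  13  27  53  77  86  87  85
   85  84  86]
 [ 86  84  85  86  85  82  74  85  65  58  63  65  77  86  87  86  87  86
   86  84  85]]
```

```bash
python3 -m crank '[{"xyz":[0,0.1,-2.5],"turn":[0,0,0]},{"xyz":[0,0,-2],"turn":[0,0,0]},{"xyz":[0,0,-0.6],"turn":[0,0,0]},{"xyz":[0,0,-0.4],"turn":[0,0,0]},{"xyz":[0,0,0],"turn":[0,0,0]}]' 0
python3 -m crank '[{"xyz":[0,0,-0.2],"turn":[0,0,0]},{"xyz":[0,0,0],"turn":[0,0,0]}]' 0
python3 -m crank '[{"xyz":[0,0,-0.2],"turn":[0,0,0]},{"xyz":[0,0,0],"turn":[0,0,0]}]' 0
python3 -m crank '[{"xyz":[0,0,-0.2],"turn":[0,0,0]},{"xyz":[0,0,0],"turn":[0,0,0]}]' 0
```

```text
t: 13.4
position: [0.466, -0.0886, 0.08]
tool_rot: [2.645, 1.694, 0.0]
wrist_force: [0.5, 0.2, -0.3]
opening: 0.0006
grasp_force: 0.0
t: 13.6
position: [0.4662, -0.0892, 0.0784]
tool_rot: [2.645, 1.693, 0.001]
wrist_force: [-0.3, -0.5, -0.7]
opening: 0.0002
grasp_force: 0.0
t: 13.8
position: [0.4656, -0.0891, 0.0758]
tool_rot: [2.646, 1.693, 0.0]
wrist_force: [-0.2, 0.5, -0.0]
opening: 0.0006
grasp_force: 0.0
t: 14.0
position: [0.4658, -0.0892, 0.0739]
tool_rot: [2.646, 1.693, 0.0]
wrist_force: [0.5, -0.8, 2.7]
opening: 0.0006
grasp_force: 0.8
```

Contact at about 0.074, as expected. Pressing on in small steps.

```bash
python3 -m crank '[{"xyz":[0,0,-0.2],"turn":[0,0,0]},{"xyz":[0,0,0],"turn":[0,0,0]}]' 0
python3 -m crank '[{"xyz":[0,0,-0.2],"turn":[0,0,0]},{"xyz":[0,0,0],"turn":[0,0,0]}]' 0
python3 -m crank '[{"xyz":[0,0,-0.15],"turn":[0,0,0]},{"xyz":[0,0,0],"turn":[0,0,0]}]' 0
python3 -m crank '[{"xyz":[0,0,-0.1],"turn":[0,0,0]},{"xyz":[0,0,0],"turn":[0,0,0]}]' 0
```

```text
t: 14.2
position: [0.4659, -0.0892, 0.0719]
tool_rot: [2.646, 1.693, 0.001]
wrist_force: [0.1, -0.6, 2.7]
opening: 0.0006
grasp_force: 1.4
t: 14.4
position: [0.4659, -0.0892, 0.0699]
tool_rot: [2.646, 1.693, 0.0]
wrist_force: [-0.5, -0.1, 3.2]
opening: 0.0006
grasp_force: 2.0
t: 14.6
position: [0.4659, -0.0892, 0.0686]
tool_rot: [2.646, 1.693, 0.0]
wrist_force: [0.3, 0.7, 4.4]
opening: 0.0004
grasp_force: 2.4
t: 14.8
position: [0.466, -0.0892, 0.0685]
tool_rot: [2.646, 1.693, 0.0]
wrist_force: [-3.1, 0.5, 11.7]
opening: 0.0006
grasp_force: 5.7
```

The key is at its stop: 6 mm of travel and the force jumped. I'll release it, go up and check the final state.

```bash
python3 -m crank '[{"xyz":[0,0,0.5],"turn":[0,0,0]},{"xyz":[0,0,2],"turn":[0,0,0]},{"xyz":[0,0,4],"turn":[0,0,0]},{"xyz":[0,0,4],"turn":[0,0,0]},{"xyz":[0,-3,2],"turn":[0,0,0]},{"xyz":[0,-4,0],"turn":[0,0,0]},{"xyz":[0,-4,0],"turn":[0,0,0]},{"xyz":[0,0,0],"turn":[0,0,0]},{"xyz":[0,0,0],"turn":[0,0,0]},{"xyz":[0,0,0],"turn":[0,0,0]}]' 0
python3 - <<'E'
from h import*
f=cam("top"); a=cv2.cvtColor(f["pixels"],cv2.COLOR_BGR2GRAY); 
m=(a<62).astype(np.uint8); m[:250]=0; m[315:]=0; m[:,:285]=0; m[:,355:]=0
n,l,s,c=cv2.connectedComponentsWithStats(m); i=1+np.argmax(s[1:,4]); v,u=np.where(l==i)
P=plane(f,np.c_[u,v],.12)[:,:2]-D; r=np.hypot(*P.T); k=(r>.035)&(r<.058); q=P[k].mean(0); print(k.sum(),"lever deg",np.degrees(np.arctan2(q[1],q[0]))-Y)
s=bot.observe();print(s["position"],s["wrist_force"])
g=cam("side"); b=cv2.cvtColor(g["pixels"],cv2.COLOR_BGR2GRAY); print("side row",[(r,np.where(b[r,262:300]<30)[0].max()+262) for r in range(232,247,3)])
E
```

```text
t: 15.8
position: [0.4652, -0.1978, 0.1916]
tool_rot: [-2.644, -1.693, 0.0]
wrist_force: [0.3, 0.2, 0.1]
opening: 0.0005
grasp_force: 0.0
0 lever deg nan
[ 0.46538818 -0.19769995  0.19176592] [0.28373576 0.42791639 0.55487547]
side row [(232, np.int64(280)), (235, np.int64(290)), (238, np.int64(290)), (241, np.int64(290)), (244, np.int64(288))]<stdin>:5: RuntimeWarning: Mean of empty slice.
  ret = um.true_divide(
```

```bash
python3 -c "
from workcell import bot
print(bot.job_done())"
```

```text
the job is handed in; nothing more can be done
None
```

I handed the job in with the selector at mark seven by the side camera, the start key pressed to its stop and released, and the arm clear; no verdict came back, and I didn't re-measure the key's return or the phone, meter and plug.

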